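Hang the order stamp back on the stamp tree

ROBOT

A 6-joint arm with a two-finger parallel gripper is mounted at the origin on the work surface. World frame = base frame: x ahead of the robot, y to its left, z up, the work surface at z = 0. Lengths are in m, angles in rad, forces in N, time in s.
With the tool pointing down it reaches from about 0.35 to 0.975 m from the base axis. Payload 4.9 kg.
Tool frame: the origin (TCP) lies at the very end of the fingers, on their centre line; the grasp point (between the pads) lies manip.grip_point_offset behind it (manip.grip_point_offset is the distance from the TCP to the grasp point, in m); z points along the fingers, y is the line along which they close (so a half turn about z gives the same grasp; the last joint's range is limited). The gripper opens to 85 mm and grips with 20 to 120 N. Pads are 22 mm wide; open, the fingers measure 114 mm over their backs; the gripper's body (76 mm by 85 mm) begins 54 mm behind the grasp point. The pads swing forward as they close: fully open they stand 13 mm farther back than shut.
Start: joints at [-1.419, 0.053, 1.613, -0, 1.476, -0.119], TCP at [0.167, -0.602, 0.231] pointing down, gripper open.
Joint ranges: [-3.01, 3.01], [-1.01, 2.22], [0.06, 2.58], [-1.02, 4.17], [0.09, 2.62], [-3.14, 3.14]. Speed limits (rad/s): [2.57, 2.57, 3.14, 3.14, 3.14, 3.14].

INTERFACE

Orientations are given as a unit quaternion [w, x, y, z].
In Python, from plant import manip gives the robot as it stands.
- The arm moves only by the shell command python3 -m crank 'ROWS' [OPENING]. ROWS is JSON, a list of rows, each an object of numbers: "x", "y", "z": the shift along the tool's x, y, z in cm; "turn": the turn about the tool's z in rad. In form: [{"x": .., "y": .., "z": .., "turn": ..}, ...]. A call has 1 to 5 rows; each row shifts and turns the commanded pose from where the row before left it, along the tool's axes as they then stand; what a row does not reach is not made up. A row lasts 1/10 s, in which the tool goes at most 50 mm and 8.59 degrees, less where a joint would pass 70% of its speed; a pose out of reach is approached as far as the arm can. A call with a gripper value outside its range is refused whole. OPENING is the opening in per cent of the stroke, from 0 (shut) to 100 (fully open), set as the call begins (- or left out, the last holds). The fingers move at their own pace and stop on an object; the grip force is fixed at half the most. Time passes only in rows, so rows that do not move let the fingers close. It gives the time, the measured TCP pose, the force, the opening and the grip force at its end, in the units of the state.
- manip.state(): the state, without advancing time (a new reading comes with each control period).
- manip.grab_frame(name): name is "scene" or "top" or "wrist"; returns (picture, depth): 420x560x3 uint8, red, green, blue; 420x560 float32, m along the optical axis (not along the pixel's ray), 0 where there is no reading.
- manip.camera_model(name): a dict with "mtx" (3x3 intrinsics, pixels), "k1" (the pictures are not rectified: a ray, as slopes to the right and down, at radius r is drawn at 1 + k1 r^2 times it, then the intrinsics apply), "world_to_cam" (4x4, takes a point from world to camera coordinates). Camera axes: x right, y down, z forward; pixel columns grow to the right and rows downward; lengths in m; the calibration is good to about 2 mm. A picture is of the moment at which its call begins: read the wrist's pose just before it. camera_model takes no time and is no camera call; for the wrist camera it gives the pose at the moment of the call.
- manip.job_done(): hands the job in; it is judged then, once.
The state is a dict: "time": time; "joint_pos": joint angles; "joint_vel": joint speeds; "joint_efforts": joint torques, N m; "tool_pos": TCP position; "tool_rot": TCP orientation; "contact_force": force on the tool from outside, world axes, zero at the start; "ft_torque": the same for the moment, N m; "gripper_width": opening from 0.0 (shut) to 1.0 (fully open); "grasp_force": force on a finger pad.
Only numpy, scipy, OpenCV 4.12 (cv2) and the standard library are available. Lean on these libraries where they do the work, as an engineer would, in place of code of your own. Each camera call takes 0.05 s, during which the arm holds its last target. There are 200 camera calls.

TASK

The order has been stamped: put the red-topped stamp away on the stamp tree. First turn the tree until its empty fork faces the front of the counter, on the robot's side; then slide the stamp's neck gently into that fork and set its shoulder down behind the lips so that it hangs upright like the others, still at the front, and let go. The empty fork is loose and stands a little askew, so find its slot without forcing the stamp, and leave the other stamps hanging and everything else where it is.

Things in the scene. Friction and masses are not known exactly. Their poses are not given: they have to be found in the camera images.
- stand: the stamp tree's fixed foot: a round dark steel disc 170 mm across, 20 mm high, screwed to the counter. Origin: centre of its underside, on the tree's upright turning axis. Its x axis points away from the robot, so the front is its -x side.
- tree (a joint): turn of the tree about its upright axis, rad, 0 at the start, growing anticlockwise seen from above; at least a full turn either way. A stiff drag of about 0.25 N m holds it where it is left. The tree: a 28 mm steel tube, a black hub disc 68 mm across, and six flat steel forks like spokes, 60 degrees apart; five carry a stamp, one is empty.
- tree_knob (a point): centre of the round black plastic knob on top of the tree, on its axis, 183 mm above the counter; 38 mm across, 26 mm high (170 to 196 mm above the counter), for turning the tree by hand. The other stamps' handles reach up to 190 mm, 93 to 118 mm from the axis.
- empty_place (a point): where the empty fork's seat would be if that fork stood true: 105.5 mm from the axis, at the height of the tine tops (140 mm above the counter); turns with the tree, its x axis points inward. Two tines, each 6 mm wide and thick, slot of 15 mm between them, open outward; slot's closed end 98 mm, tine ends 127 mm from the axis; lips on the outer 5 mm of the tines stand 4 mm above them.
- fork_screw (a point): brass screw of the empty fork, on the line from the tree axis to empty_place, 30 mm from the axis. THE FORK IS LOOSE: it is swung round this screw by up to 6 degrees to either side of that line (ends up to 10 mm sideways), differently each time and NOT MEASURED: find its slot by feel or sight. It stays at that angle; some 2 N sideways at its end turns the whole tree instead.
- stamp_mid (a point): hand stamp to hang (red top), upright on the clipboard, 100 mm high, about 90 g. The point: half-way up, at the shoulder. Above it the handle, 24 x 24 mm, 50 mm high; below it a 12 x 12 mm neck, 30 mm long, then a block 22 (x) x 50 (y) mm, 20 mm high. Hung, the shoulder rests on both tines behind the lips, the neck's flats along the slot. Press it on the tree with no more than 20 N.
- clipboard: grey clipboard 240 (x) by 170 (y) mm with an order form, lying fixed on the counter, paper surface 5 mm high, with a steel clip at its far end. Origin: centre of its underside.
- hung1_mid (a point): stamp of the same shape with a blue top hanging in another fork; the point is half-way up, at its shoulder. To stay hung.
- hung2_mid (a point): stamp of the same shape with a green top hanging in another fork; the point is half-way up, at its shoulder. To stay hung.
- hung3_mid (a point): stamp of the same shape with a yellow top hanging in another fork; the point is half-way up, at its shoulder. To stay hung.
- hung4_mid (a point): stamp of the same shape with a black top hanging in another fork; the point is half-way up, at its shoulder. To stay hung.
- hung5_mid (a point): stamp of the same shape with a white top hanging in another fork; the point is half-way up, at its shoulder. To stay hung.
- ink_pad: dark steel ink pad 79 by 115 mm with its lid open upright, 78 mm high. Origin: centre of its underside. Not to be moved.
- tape_roll: white tape roll 64 mm across, 25 mm high, lying flat. Origin: centre of its underside. Not to be moved.
- solution: clear 1-litre solution bottle with green label, 84 mm across, 210 mm high. Origin: centre of its underside. Not to be moved.
- solution2: clear solution bottle with paper label, 84 mm across, 210 mm high. Origin: centre of its underside. Not to be moved.
- pen_cup: white cup 76 mm across with three pens, 145 mm high. Origin: centre of its underside. Not to be moved.
- stapler: blue stapler 140 mm long, 50 mm high. Origin: centre of its underside. Not to be moved.
Not all that is in view belongs to the job. Leave any purple look-alike of the part that bears stamp_mid alone.

How it is judged:
On the way, in this order (a step that is already met when the one before it is completed fails the run):
1. the empty fork is turned to face the front (within 25 degrees) (x of empty_place in the frame of stand below -0.0956 m), for 0.2 s.
2. the stamp hangs in the empty fork, its shoulder down on the tines behind the lips, upright, the fork at the front (x of empty_place in the frame of stand below -0.0956 m and x of stamp_mid in the frame of empty_place between -0.009 and 0.009 m and y of stamp_mid in the frame of empty_place between -0.013 and 0.013 m and z of stamp_mid in the frame of empty_place between -0.003 and 0.003 m and angle between stamp_mid's own z axis and vertical below 0.12 rad), for 0.2 s.
At the end, for the whole second after the job is handed in: stamp at rest in the once empty fork: shoulder within 3 mm of the tine tops' height, 9 mm radially and 13 mm sideways of the true seat, tilt under 0.12 rad; tree still, that fork within 25 degrees of straight to the front; the five other stamps still hung (all of step 2 and height (world z) of each of hung1_mid, hung2_mid, hung3_mid, hung4_mid, hung5_mid above 0.136 m and linear speed of stamp below 0.02 m/s and velocity of joint tree between -0.05 and 0.05 rad/s); the robot touches nothing.
It fails at once if the stamp is pressed against the tree with more than 20 N (contact force between stamp and tree above 20 N).
It fails at once if one of the other stamps is lifted out or knocked off its fork ((height (world z) of hung1_mid below 0.134 m or height (world z) of hung1_mid above 0.152 m) or (height (world z) of hung2_mid below 0.134 m or height (world z) of hung2_mid above 0.152 m) or (height (world z) of hung3_mid below 0.134 m or height (world z) of hung3_mid above 0.152 m) or (height (world z) of hung4_mid below 0.134 m or height (world z) of hung4_mid above 0.152 m) or (height (world z) of hung5_mid below 0.134 m or height (world z) of hung5_mid above 0.152 m)).
It fails at once if another thing on the counter is pushed more than 20 mm (distance of any of ink_pad, tape_roll, solution, solution2, pen_cup, stapler from where it was at the start of the episode above 0.02 m).
It also fails if it takes over 72 s, if anything falls off the work surface, if the arm or the gripper's body presses on something with over 40 N, if the wrist force passes 120 N, or if a joint passes its speed limit or range.

## Working session

There is one attempt and no reset: what is moved stays moved. The work goes in short steps, Python scripts to look and compute and a shell command to move; the robot and the scene stay as the last step left them, time stands still between calls to the robot, and variables do not carry over. Pictures are saved under pics/ and viewed, at most 10 in all, crops included, and the job is handed in when it is done.

```bash
mkdir -p pics; cat > h.py <<'E'
import numpy as np, cv2
from plant import manip
def grab(n):
    m=manip.camera_model(n); p,d=manip.grab_frame(n); return p,d,m
def save(n,f,p,crop=None,s=1):
    if crop: a,b,c,d=crop; p=p[b:d,a:c]
    cv2.imwrite('pics/'+f,cv2.resize(p[:,:,::-1],None,fx=s,fy=s,interpolation=cv2.INTER_CUBIC))
def ray(m,u,v):
    K=np.array(m['mtx']); x=(u-K[0,2])/K[0,0]; y=(v-K[1,2])/K[1,1]
    a,b=x,y
    for _ in range(20):
        s=1+m['k1']*(a*a+b*b); a,b=x/s,y/s
    T=np.linalg.inv(np.array(m['world_to_cam'])); return T[:3,3],T[:3,:3]@np.array([a,b,1.])
def atz(m,u,v,z):
    o,r=ray(m,u,v); return o+r*(z-o[2])/r[2]
def atd(m,u,v,d):
    o,r=ray(m,u,v); return o+r*d
E
python3 - <<'E'
from h import *
import pickle
s=manip.state(); print(s['time'],s['tool_pos'],s['tool_rot'],manip.grip_point_offset)
D={}
for n in ('top','scene'):
    D[n]=grab(n); save(n,n+'0.png',D[n][0],s=1.42)
    print(n,D[n][2])
pickle.dump(D,open('d0.pkl','wb'))
E
```

```text
0.0 [ 0.16706062 -0.60161912  0.23007263] [-1.02988725e-03  9.90850258e-01  1.34961864e-01 -2.46919388e-05] 0.0187
top {'mtx': array([[509.79968599,   0.        , 281.52967899],
       [  0.        , 509.79968599, 206.84144322],
       [  0.        ,   0.        ,   1.        ]]), 'k1': -0.08603548602608986, 'world_to_cam': array([[-0.01395121, -0.99965007, -0.02247464,  0.02680343],
       [-0.98060338,  0.01807325, -0.19516753,  0.61235261],
       [ 0.19550543,  0.01931589, -0.98051238,  1.31472229],
       [ 0.        ,  0.        ,  0.        ,  1.        ]])}
scene {'mtx': array([[493.1700663 ,   0.        , 274.76798365],
       [  0.        , 493.1700663 , 214.46051277],
       [  0.        ,   0.        ,   1.        ]]), 'k1': -0.020096502316736615, 'world_to_cam': array([[-0.11070382,  0.99384247,  0.00466913,  0.0771143 ],
       [ 0.62585063,  0.07336129, -0.7764851 , -0.27511358],
       [-0.7720464 , -0.08303769, -0.63011832,  1.66438924],
       [ 0.        ,  0.        ,  0.        ,  1.        ]])}
```

View pics/top0.png

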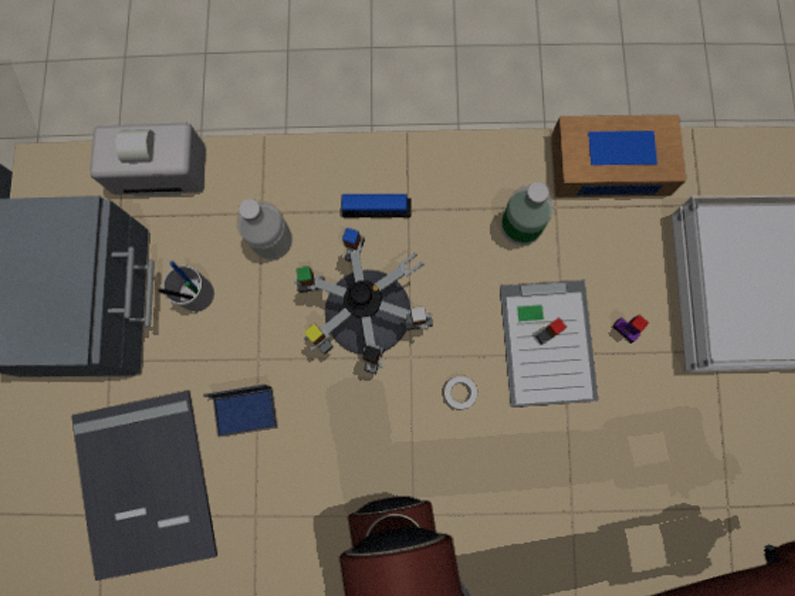

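View pics/scene0.png

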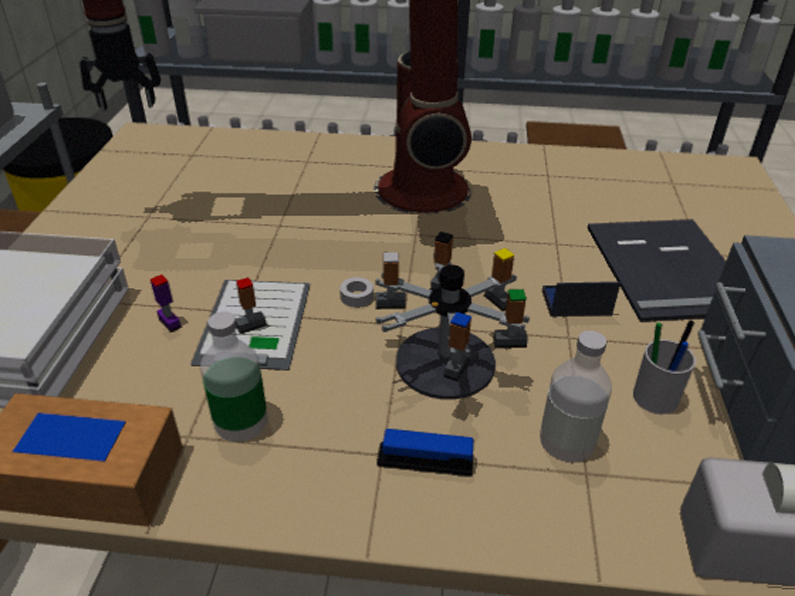

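The top view shows the tree at about (362,290), with the empty fork pointing up-right (405,268). The red stamp is on the clipboard at (550,330), and the purple look-alike is at (630,325). I'll enlarge the tree and the stamp.

```bash
python3 - <<'E'
from h import *
import pickle
D=pickle.load(open('d0.pkl','rb')); p=D['top'][0]
a=cv2.resize(p[150:280,200:310],None,fx=4,fy=4,interpolation=cv2.INTER_CUBIC)   # 440x520
b=cv2.resize(p[200:265,365:425],None,fx=5.5,fy=5.5,interpolation=cv2.INTER_CUBIC) #330x357
c=np.zeros((520,440+b.shape[1],3),np.uint8); c[:,:440]=a; c[:b.shape[0],440:]=b
save('t','crop0.png',c); print(c.shape)
d=D['top'][1]; print(np.round(d[195:218:3,240:270:3],3))
E
```

```text
(520, 770, 3)
[[1.445 1.431 1.433 1.427 1.296 1.303 1.427 1.431 1.433 1.433]
 [1.434 1.433 1.431 1.426 1.299 1.299 1.295 1.302 1.428 1.302]
 [1.428 1.428 1.3   1.246 1.242 1.243 1.246 1.292 1.293 1.298]
 [1.302 1.299 1.241 1.245 1.241 1.238 1.239 1.298 1.292 1.296]
 [1.297 1.29  1.246 1.238 1.238 1.241 1.236 1.245 1.292 1.293]
 [1.421 1.292 1.29  1.239 1.236 1.24  1.233 1.293 1.286 1.29 ]
 [1.426 1.291 1.293 1.288 1.238 1.245 1.255 1.287 1.289 1.289]
 [1.413 1.291 1.29  1.288 1.289 1.287 1.288 1.288 1.284 1.289]]
```

View pics/crop0.png

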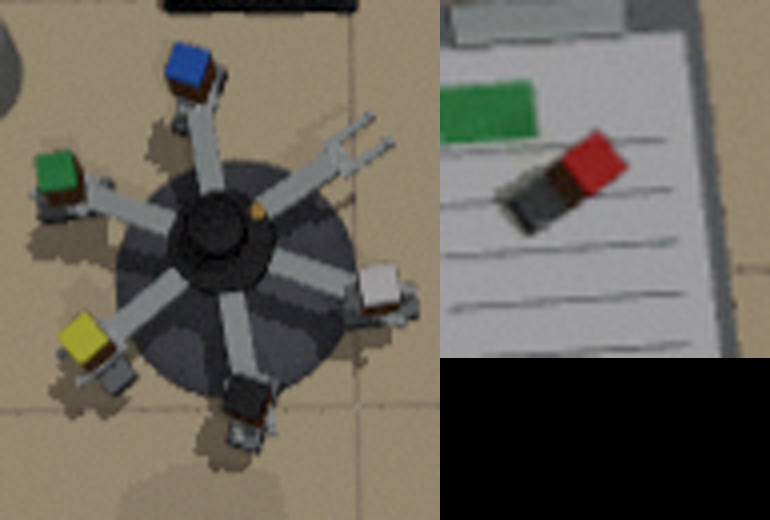

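The crop shows the knob top at (217,224). The stamp tops are blue (189,65), green (58,173), yellow (86,338), white (379,287) and black (247,397), and the fork tines end at (372,117) and (391,143). The red top's corners are (598,130), (628,165), (594,195) and (562,160).

```bash
python3 - <<'E'
from h import *
import pickle
from scipy.optimize import least_squares
D=pickle.load(open('d0.pkl','rb')); _,d,m=D['top']
A=lambda u,v:(200+(u+.5)/4-.5,150+(v+.5)/4-.5)
B=lambda u,v:(365+(u-440+.5)/5.5-.5,200+(v+.5)/5.5-.5)
k=atz(m,*A(217,224),.196); print('knob',k)
P=np.array([atz(m,*A(*q),.19)[:2] for q in [(189,65),(58,173),(86,338),(247,397),(379,287)]])
f=lambda x:(P-np.array([[x[0]+x[3]*np.cos(x[2]+i*np.pi/3),x[1]+x[3]*np.sin(x[2]+i*np.pi/3)] for i in range(5)])).ravel()
s=least_squares(f,[k[0],k[1],0.1,.1055]); print('fit',s.x,np.abs(s.fun).max(),'empty deg',np.degrees(s.x[2])-60)
t=[atz(m,*A(*q),.142) for q in [(372,117),(391,143)]]; tm=(t[0]+t[1])/2-k; print('tines',t,np.hypot(*tm[:2]),np.degrees(np.arctan2(tm[1],tm[0])))
c=np.array([atz(m,*B(*q),.105)[:2] for q in [(598,130),(628,165),(594,195),(562,160)]]);print('red',c,c.mean(0))
for i in range(4): e=c[(i+1)%4]-c[i];print(np.hypot(*e),np.degrees(np.arctan2(e[1],e[0])))
u,v=B(595,163); print('d',atd(m,u,v,d[round(v),round(u)]))
# block edge direction
b=[atz(m,*B(*q),.025)[:2] for q in [(500,193),(530,233)]]; print('block',b)
R=cv2.Rodrigues
q=manip.state()['tool_rot']; from scipy.spatial.transform import Rotation as Ro
print(Ro.from_quat([q[1],q[2],q[3],q[0]]).as_matrix().round(3))
E
```

```text
knob [0.58997356 0.08144898 0.196     ]
fit [0.5882588  0.08151354 0.16362819 0.10484467] 0.0009077438859944609 empty deg -50.62479541963512
tines [array([ 0.6690262 , -0.01415938,  0.142     ]), array([ 0.65166288, -0.02597833,  0.142     ])] 0.12352305110243722 -55.27074971836039
red [[ 0.55524718 -0.2729956 ]
 [ 0.53832421 -0.28622514]
 [ 0.52442007 -0.26941213]
 [ 0.54129285 -0.25523227]] [ 0.53982108 -0.27096629]
0.021480403865555466 -141.9834774499058
0.02181748310327475 129.5903003886633
0.022039939150441515 40.04363082839101
0.02258892063363881 -51.8478888590221
d [ 0.54049219 -0.27193909  0.09886901]
block [array([ 0.53739792, -0.23850097]), array([ 0.51709317, -0.25245845])]
[[ 0.964  0.267 -0.   ]
 [ 0.267 -0.964  0.002]
 [ 0.    -0.002 -1.   ]]
```

```bash
cat >> h.py <<'E'
from scipy.spatial.transform import Rotation as Ro
def to(x,y,z,yaw=None):
    s=manip.state(); q=s['tool_rot']; R=Ro.from_quat([q[1],q[2],q[3],q[0]]).as_matrix()
    psi=np.arctan2(R[1,0],R[0,0])
    print('t',s['time'],'pos',np.round(s['tool_pos'],4),'yaw',round(psi,3),'down',R[:,2].round(3),'q6',round(s['joint_pos'][5],2),'w',round(s['gripper_width'],3),'F',np.round(s['contact_force'],1))
    d=R.T@(np.array([x,y,z])-s['tool_pos'])*100
    print('shift cm',d.round(2),'turn',None if yaw is None else round(-((yaw-psi+np.pi)%(2*np.pi)-np.pi),3))
E
python3 -m crank '[{"z":-1.5,"turn":-0.14},{"z":-1.5,"turn":-0.14},{"z":-1.5,"turn":-0.14},{"z":-1.5,"turn":-0.14},{"z":-1.5,"turn":-0.14}]' 100
python3 -m crank '[{"turn":-0.14},{}]'
python3 -c "
from h import *
to(0.5885,0.0815,0.30,1.1)"
```

```text
t 0.1 pos [ 0.1671 -0.6017  0.2302] yaw 0.271 down [-0.     0.002 -1.   ] q6 -0.12 w 1.005 F [ 0.4 -0.1 -0.1]
shift cm [ 58.88 -54.57  -6.87] turn -0.829schema error: expected keys x, y, z, turn
schema error: expected keys x, y, z, turn
```

```bash

python3 -m crank '[{"x":0,"y":0,"z":-1.4,"turn":-0.14},{"x":0,"y":0,"z":-1.4,"turn":-0.14},{"x":0,"y":0,"z":-1.4,"turn":-0.14},{"x":0,"y":0,"z":-1.4,"turn":-0.14},{"x":0,"y":0,"z":-1.4,"turn":-0.14}]' 100
python3 -m crank '[{"x":0,"y":0,"z":0,"turn":-0.14},{"x":0,"y":0,"z":0,"turn":0}]'
python3 -c "
from h import *
to(0.5885,0.0815,0.30,1.1)"
```

```text
time: 0.6
tool_pos: [0.1671, -0.6019, 0.3011]
tool_rot: [-0.001, 0.883, 0.469, 0.0]
contact_force: [0.4, -0.4, -0.0]
gripper_width: 0.999
grasp_force: 0.0
time: 0.8
tool_pos: [0.1672, -0.6022, 0.3013]
tool_rot: [0.0, 0.85, 0.527, 0.0]
contact_force: [0.1, -0.1, -0.5]
gripper_width: 0.995
grasp_force: 0.0
t 0.8 pos [ 0.1672 -0.6022  0.3013] yaw 1.11 down [ 0. -0. -1.] q6 -0.96 w 0.995 F [ 0.1 -0.1 -0.5]
shift cm [79.97  7.38  0.13] turn 0.01
```

```bash

R='x'; 
python3 -m crank '[{"x":4,"y":0.37,"z":0,"turn":0},{"x":4,"y":0.37,"z":0,"turn":0},{"x":4,"y":0.37,"z":0,"turn":0},{"x":4,"y":0.37,"z":0,"turn":0},{"x":4,"y":0.37,"z":0,"turn":0}]' >/dev/null
python3 -m crank '[{"x":4,"y":0.37,"z":0,"turn":0},{"x":4,"y":0.37,"z":0,"turn":0},{"x":4,"y":0.37,"z":0,"turn":0},{"x":4,"y":0.37,"z":0,"turn":0},{"x":4,"y":0.37,"z":0,"turn":0}]' >/dev/null
python3 -m crank '[{"x":4,"y":0.37,"z":0,"turn":0},{"x":4,"y":0.37,"z":0,"turn":0},{"x":4,"y":0.37,"z":0,"turn":0},{"x":4,"y":0.37,"z":0,"turn":0},{"x":4,"y":0.37,"z":0,"turn":0}]' >/dev/null
python3 -m crank '[{"x":4,"y":0.37,"z":0,"turn":0},{"x":4,"y":0.37,"z":0,"turn":0},{"x":3,"y":0.37,"z":0,"turn":0},{"x":0,"y":0,"z":0,"turn":0},{"x":0,"y":0,"z":0,"turn":0}]' >/dev/null
python3 - <<'E'
from h import *
to(0.5885,0.0815,0.30,1.1)
p,d,m=grab('wrist'); save('w','w1.png',p)
import pickle; pickle.dump((p,d,m),open('w1.pkl','wb'))
w=np.array(m['world_to_cam'])
for P in ([.5885,.0815,.196],[.5885,.0815,.142]):
    c=w[:3]@np.array(P+[1]); print(np.array(m['mtx'])@(c/c[2]))
E
```

```text
t 2.8 pos [0.5417 0.0048 0.3002] yaw 1.11 down [-0.002 -0.    -1.   ] q6 0.33 w 1.007 F [ 0.3 -0.6  0.1]
shift cm [8.95 0.78 0.01] turn 0.01
[293.74604718  79.44162206   1.        ]
[291.09234239  85.81265903   1.        ]
```

View pics/w1.png

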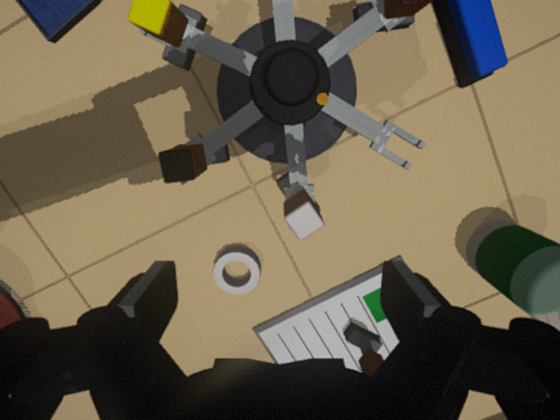

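The knob top is at (292,78), within 2 px of the prediction, so the centre (0.5885, 0.0815) holds. I'll move over it, go down and grip.

```bash

python3 -m crank '[{"x":3,"y":0.26,"z":0,"turn":0},{"x":3,"y":0.26,"z":0,"turn":0},{"x":2,"y":0.2,"z":0,"turn":0},{"x":0.95,"y":0.06,"z":0,"turn":0},{"x":0,"y":0,"z":0,"turn":0}]' 85 >/dev/null
python3 -m crank '[{"x":0,"y":0,"z":3,"turn":0},{"x":0,"y":0,"z":3,"turn":0},{"x":0,"y":0,"z":2,"turn":0},{"x":0,"y":0,"z":0,"turn":0}]' >/dev/null
python3 - <<'E'
from h import *
to(0.5885,0.0815,0.163,1.1)
p,d,m=grab('wrist'); save('w','w2.png',p,(100,0,560,345),1.3)
w=np.array(m['world_to_cam'])
for P in ([.5885,.0815,.196],):
    c=w[:3]@np.array(P+[1]); print(np.array(m['mtx'])@(c/c[2]))
E
```

```text
t 3.75 pos [0.5862 0.08   0.2172] yaw 1.109 down [-0.008 -0.001 -1.   ] q6 0.47 w 0.848 F [ 0.4 -0.8 -1. ]
shift cm [0.26 0.17 5.41] turn 0.009
[286.11819742 244.40093641   1.        ]
```

```bash

python3 -m crank '[{"x":0.1,"y":0.1,"z":1.5,"turn":0},{"x":0.1,"y":0.07,"z":1.5,"turn":0},{"x":0.06,"y":0,"z":1.5,"turn":0},{"x":0,"y":0,"z":0.9,"turn":0},{"x":0,"y":0,"z":0,"turn":0}]' >/dev/null
python3 -m crank '[{"x":0,"y":0,"z":0,"turn":0}]' 
python3 - <<'E'
from h import *
to(0.5885,0.0815,0.163,1.1)
E
```

```text
time: 4.4
tool_pos: [0.5914, 0.0828, 0.1671]
tool_rot: [-0.0, 0.85, 0.527, -0.0]
contact_force: [0.4, 0.6, 0.9]
gripper_width: 0.849
grasp_force: 0.0
t 4.4 pos [0.5914 0.0828 0.1671] yaw 1.111 down [-0. -0. -1.] q6 0.47 w 0.849 F [0.4 0.6 0.9]
shift cm [-0.24 -0.21  0.41] turn 0.011
```

```bash

python3 -m crank '[{"x":-0.2,"y":-0.2,"z":0.3,"turn":0},{"x":0,"y":0,"z":0,"turn":0},{"x":0,"y":0,"z":0,"turn":0}]' >/dev/null
python3 -m crank '[{"x":0,"y":0,"z":0,"turn":0},{"x":0,"y":0,"z":0,"turn":0},{"x":0,"y":0,"z":0,"turn":0},{"x":0,"y":0,"z":0,"turn":0},{"x":0,"y":0,"z":0,"turn":0}]' 0
python3 - <<'E'
from h import *
to(0.5885,0.0815,0.163,1.1); print(manip.state()['grasp_force'],manip.state()['ft_torque'])
E
```

```text
time: 5.2
tool_pos: [0.5896, 0.0815, 0.1649]
tool_rot: [0.001, 0.85, 0.527, 0.001]
contact_force: [2.6, -1.0, 1.1]
gripper_width: 0.428
grasp_force: 60.3
t 5.2 pos [0.5896 0.0815 0.1649] yaw 1.111 down [ 0.002 -0.001 -1.   ] q6 0.47 w 0.428 F [ 2.6 -1.   1.1]
shift cm [-0.05 -0.09  0.19] turn 0.011
60.26056945323944 [-0.33836791 -0.52907918 -0.00437632]
```

```bash

python3 -m crank '[{"x":0,"y":0,"z":0,"turn":0.04},{"x":0,"y":0,"z":0,"turn":0.07},{"x":0,"y":0,"z":0,"turn":0.09},{"x":0,"y":0,"z":0,"turn":0.09},{"x":0,"y":0,"z":0,"turn":0.09}]' >/dev/null
python3 -m crank '[{"x":0,"y":0,"z":0,"turn":0.09},{"x":0,"y":0,"z":0,"turn":0.09},{"x":0,"y":0,"z":0,"turn":0.09},{"x":0,"y":0,"z":0,"turn":0.09},{"x":0,"y":0,"z":0,"turn":0.09}]' 
python3 -m crank '[{"x":0,"y":0,"z":0,"turn":0.09},{"x":0,"y":0,"z":0,"turn":0.09},{"x":0,"y":0,"z":0,"turn":0.09},{"x":0,"y":0,"z":0,"turn":0.09},{"x":0,"y":0,"z":0,"turn":0.09}]' >/dev/null
python3 -m crank '[{"x":0,"y":0,"z":0,"turn":0.09},{"x":0,"y":0,"z":0,"turn":0.09},{"x":0,"y":0,"z":0,"turn":0.09},{"x":0,"y":0,"z":0,"turn":0.09},{"x":0,"y":0,"z":0,"turn":0.09}]' 
python3 -m crank '[{"x":0,"y":0,"z":0,"turn":0.09},{"x":0,"y":0,"z":0,"turn":0.09},{"x":0,"y":0,"z":0,"turn":0.09},{"x":0,"y":0,"z":0,"turn":0.09},{"x":0,"y":0,"z":0,"turn":0.07}]' >/dev/null
python3 -m crank '[{"x":0,"y":0,"z":0,"turn":0.05},{"x":0,"y":0,"z":0,"turn":0.03},{"x":0,"y":0,"z":0,"turn":0},{"x":0,"y":0,"z":0,"turn":0}]' 
python3 - <<'E'
from h import *
to(0.5885,0.0815,0.163,1.1)
p,d,m=grab('top'); save('w','t3.png',p,(190,140,330,270),4)
import pickle; pickle.dump((p,d,m),open('t3.pkl','wb'))
E
```

```text
time: 6.2
tool_pos: [0.5885, 0.0827, 0.1649]
tool_rot: [-0.001, 0.99, 0.139, -0.0]
contact_force: [-0.4, 3.8, 4.2]
gripper_width: 0.428
grasp_force: 60.5
time: 7.2
tool_pos: [0.5888, 0.0844, 0.1649]
tool_rot: [-0.002, 0.952, -0.305, -0.001]
contact_force: [2.0, 9.4, 2.9]
gripper_width: 0.431
grasp_force: 60.5
time: 8.1
tool_pos: [0.5895, 0.0851, 0.165]
tool_rot: [-0.003, 0.845, -0.535, -0.001]
contact_force: [5.4, 10.5, 0.3]
gripper_width: 0.426
grasp_force: 60.4
t 8.1 pos [0.5895 0.0851 0.165 ] yaw -1.128 down [ 0.002  0.006 -1.   ] q6 2.71 w 0.426 F [ 5.4 10.5  0.3]
shift cm [0.28 0.25 0.19] turn -2.228
```

View pics/t3.png

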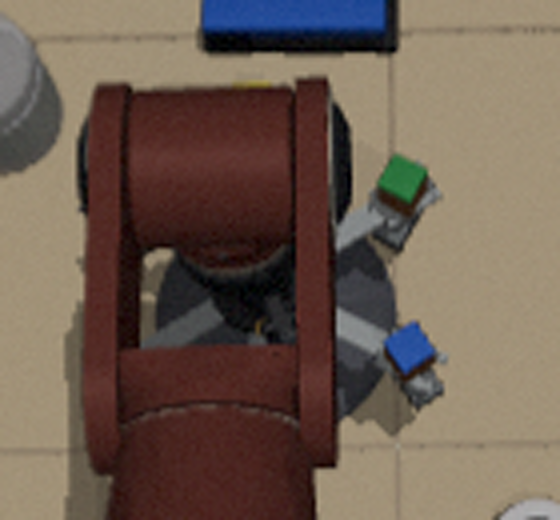

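The tree has turned: green and blue are now on the right, so the empty fork faces the front. I'll release, rise and turn.

```bash

python3 -m crank '[{"x":0,"y":0,"z":0,"turn":0},{"x":0,"y":0,"z":0,"turn":0},{"x":0,"y":0,"z":0,"turn":0},{"x":0,"y":0,"z":-1,"turn":0},{"x":0,"y":0,"z":-2,"turn":0}]' 80 >/dev/null
python3 -m crank '[{"x":0,"y":0,"z":-3,"turn":0},{"x":0,"y":0,"z":-4,"turn":0},{"x":0,"y":0,"z":-4,"turn":0},{"x":0,"y":0,"z":0,"turn":-0.14},{"x":0,"y":0,"z":0,"turn":-0.14}]' >/dev/null
python3 -m crank '[{"x":0,"y":0,"z":0,"turn":-0.14},{"x":0,"y":0,"z":0,"turn":-0.14},{"x":0,"y":0,"z":0,"turn":-0.14},{"x":0,"y":0,"z":0,"turn":-0.14},{"x":0,"y":0,"z":0,"turn":-0.14}]' >/dev/null
python3 -m crank '[{"x":0,"y":0,"z":0,"turn":-0.14},{"x":0,"y":0,"z":0,"turn":-0.14},{"x":0,"y":0,"z":0,"turn":-0.14},{"x":0,"y":0,"z":0,"turn":-0.14},{"x":0,"y":0,"z":0,"turn":-0.14}]' >/dev/null
python3 -m crank '[{"x":0,"y":0,"z":0,"turn":-0.14},{"x":0,"y":0,"z":0,"turn":0},{"x":0,"y":0,"z":0,"turn":0}]' >/dev/null
python3 - <<'E'
from h import *
to(0.49,-0.31,0.26,0.69)
E
```

```text
t 10.45 pos [0.5888 0.0817 0.3049] yaw 0.688 down [ 0.  0. -1.] q6 0.9 w 0.804 F [-0.   0.   0.3]
shift cm [-32.5   23.99   4.48] turn -0.002
```

```bash

python3 -m crank '[{"x":-3.2,"y":2.4,"z":0.4,"turn":0},{"x":-3.2,"y":2.4,"z":0.4,"turn":0},{"x":-3.2,"y":2.4,"z":0.4,"turn":0},{"x":-3.2,"y":2.4,"z":0.4,"turn":0},{"x":-3.2,"y":2.4,"z":0.4,"turn":0}]' >/dev/null
python3 -m crank '[{"x":-3.2,"y":2.4,"z":0.4,"turn":0},{"x":-3.2,"y":2.4,"z":0.4,"turn":0},{"x":-3.2,"y":2.4,"z":0.4,"turn":0},{"x":-3.2,"y":2.4,"z":0.4,"turn":0},{"x":-3.2,"y":2.4,"z":0.4,"turn":0}]' >/dev/null
python3 -m crank '[{"x":0,"y":0,"z":0.4,"turn":0},{"x":0,"y":0,"z":0,"turn":0},{"x":0,"y":0,"z":0,"turn":0}]' >/dev/null
python3 - <<'E'
from h import *
to(0.49,-0.31,0.26,0.69)
p,d,m=grab('wrist'); save('w','w4.png',p,(60,0,560,420),1.5)
import pickle; pickle.dump((p,d,m),open('w4.pkl','wb'))
E
```

```text
t 11.75 pos [ 0.4953 -0.3062  0.2604] yaw 0.691 down [ 0.  0. -1.] q6 0.2 w 0.797 F [-1.  -0.5 -0.3]
shift cm [-0.65 -0.05  0.04] turn 0.001
```

View pics/w4.png

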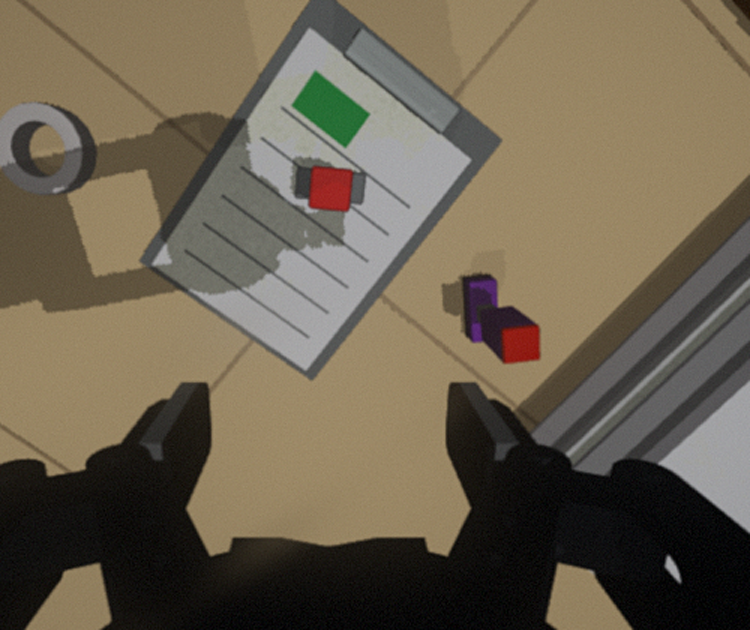

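The red top's corners in the crop are (316,166), (354,169), (350,212) and (309,208). The block's long axis runs along the image horizontal, which is tool y, as wanted.

```bash
python3 - <<'E'
from h import *
import pickle
p,d,m=pickle.load(open('w4.pkl','rb'))
hsv=cv2.cvtColor(p,cv2.COLOR_RGB2HSV); M=((p[...,0]>130)&(p[...,1]<60)&(p[...,2]<60)).astype(np.uint8)
M[:, 330:]=0
r=cv2.minAreaRect(cv2.findContours(M,0,1)[0][0]); print(M.sum(),r)
c=[((a+.5)/1.5-.5+60,(b+.5)/1.5-.5) for a,b in [(316,166),(354,169),(350,212),(309,208)]]
for cc in (c,cv2.boxPoints(r)):
    P=np.array([atz(m,*q,.105)[:2] for q in cc]); print(P.mean(0))
    for i in range(4): e=P[(i+1)%4]-P[i];print(np.hypot(*e).round(4),np.degrees(np.arctan2(e[1],e[0])).round(1))
u,v=np.mean(c,0); print(atd(m,u,v,d[round(v),round(u)]))
to(*P.mean(0),.2,.69)
E
```

```text
654 ((280.05389404296875, 125.56924438476562), (25.799224853515625, 26.171327590942383), 7.125016689300537)
[ 0.53911135 -0.27031996]
0.0214 -54.8
0.0239 -145.2
0.0236 124.1
0.0235 29.4
[ 0.53849916 -0.26942316]
0.0217 31.7
0.0217 -57.3
0.0217 -147.2
0.0221 122.5
[ 0.53921365 -0.27023882  0.10544376]
t 11.8 pos [ 0.4955 -0.306   0.2606] yaw 0.691 down [ 0.  0. -1.] q6 0.2 w 0.799 F [-0.  -0.4  1.1]
shift cm [ 5.65 -0.08  6.07] turn 0.001
```

```bash

python3 -m crank '[{"x":0,"y":0,"z":0,"turn":0.115},{"x":2,"y":-0.2,"z":2,"turn":0},{"x":2,"y":-0.2,"z":3,"turn":0},{"x":1.58,"y":-0.2,"z":3,"turn":0},{"x":0,"y":0,"z":2,"turn":0}]' >/dev/null
python3 -m crank '[{"x":0,"y":0,"z":0,"turn":0},{"x":0,"y":0,"z":0,"turn":0},{"x":0,"y":0,"z":0,"turn":0}]' >/dev/null
python3 - <<'E'
from h import *
to(0.539,-0.2705,0.067,0.576)
E
```

```text
t 12.6 pos [ 0.5396 -0.272   0.1627] yaw 0.576 down [ 0.003 -0.002 -1.   ] q6 0.4 w 0.8 F [-0.5 -0.4  0.5]
shift cm [ 0.01 -0.19  9.57] turn 0.0
```

```bash

python3 -m crank '[{"x":0,"y":-0.1,"z":2.5,"turn":0},{"x":0,"y":0,"z":2.5,"turn":0},{"x":0,"y":0,"z":2.5,"turn":0},{"x":0,"y":0,"z":1.9,"turn":0},{"x":0,"y":0,"z":0,"turn":0}]' >/dev/null
python3 -m crank '[{"x":0,"y":0,"z":0,"turn":0},{"x":0,"y":0,"z":0,"turn":0}]' >/dev/null
python3 -c "
from h import *
to(0.539,-0.2705,0.067,0.576)"
python3 -m crank '[{"x":0,"y":0,"z":0,"turn":0},{"x":0,"y":0,"z":0,"turn":0},{"x":0,"y":0,"z":0,"turn":0},{"x":0,"y":0,"z":0,"turn":0},{"x":0,"y":0,"z":0,"turn":0}]' 0
python3 -m crank '[{"x":0,"y":0,"z":0,"turn":0},{"x":0,"y":0,"z":0,"turn":0}]' >/dev/null
python3 -c "
from h import *
to(0.539,-0.2705,0.067,0.576)"
```

```text
t 13.3 pos [ 0.5395 -0.2718  0.0689] yaw 0.576 down [ 0.003 -0.002 -1.   ] q6 0.41 w 0.801 F [ 0.2 -0.2  0.6]
shift cm [ 0.03 -0.14  0.19] turn -0.0
time: 13.8
tool_pos: [0.5384, -0.271, 0.067]
tool_rot: [0.0, 0.959, 0.284, 0.0]
contact_force: [-0.8, -0.1, 2.9]
gripper_width: 0.275
grasp_force: 59.1
t 14.0 pos [ 0.5385 -0.2711  0.067 ] yaw 0.576 down [ 0.001 -0.001 -1.   ] q6 0.41 w 0.271 F [-0.8 -0.9  4.7]
shift cm [ 0.08 -0.02  0.  ] turn -0.0
```

```bash

python3 -m crank '[{"x":0,"y":0,"z":-1,"turn":0},{"x":0,"y":0,"z":-3,"turn":0},{"x":0,"y":0,"z":-4,"turn":0},{"x":0,"y":0,"z":-4,"turn":0},{"x":0,"y":0,"z":-4,"turn":0}]' >/dev/null
python3 -m crank '[{"x":0,"y":0,"z":-2.5,"turn":0},{"x":0,"y":0,"z":0,"turn":0.14},{"x":0,"y":0,"z":0,"turn":0.145},{"x":0,"y":0,"z":0,"turn":0.145},{"x":0,"y":0,"z":0,"turn":0.146}]' >/dev/null
python3 -m crank '[{"x":-2,"y":-3.5,"z":0,"turn":0},{"x":-2,"y":-3.5,"z":0,"turn":0},{"x":-2,"y":-3.5,"z":0,"turn":0},{"x":-2,"y":-3.5,"z":0,"turn":0},{"x":-2,"y":-3.5,"z":0,"turn":0}]' >/dev/null
python3 -m crank '[{"x":-2,"y":-3.5,"z":0,"turn":0},{"x":-2,"y":-3.5,"z":0,"turn":0},{"x":-2,"y":-3.5,"z":0,"turn":0},{"x":-1,"y":-3.5,"z":0,"turn":0},{"x":0,"y":-3,"z":0,"turn":0}]' >/dev/null
python3 -m crank '[{"x":0,"y":-0.5,"z":0,"turn":0},{"x":0,"y":0,"z":0,"turn":0},{"x":0,"y":0,"z":0,"turn":0}]'
python3 - <<'E'
from h import *
to(0.37,0.0815,0.25,0)
p,d,m=grab('wrist'); save('w','w5.png',p,s=1.42)
import pickle; pickle.dump((p,d,m),open('w5.pkl','wb'))
E
```

```text
time: 16.3
tool_pos: [0.3681, 0.0787, 0.251]
tool_rot: [0.0, 1.0, -0.0, -0.0]
contact_force: [-0.2, 0.2, -1.3]
gripper_width: 0.273
grasp_force: 59.3
t 16.3 pos [0.3681 0.0787 0.251 ] yaw -0.001 down [-0.001 -0.001 -1.   ] q6 1.58 w 0.273 F [-0.2  0.2 -1.3]
shift cm [ 0.19 -0.28  0.1 ] turn -0.001
```

View pics/w5.png

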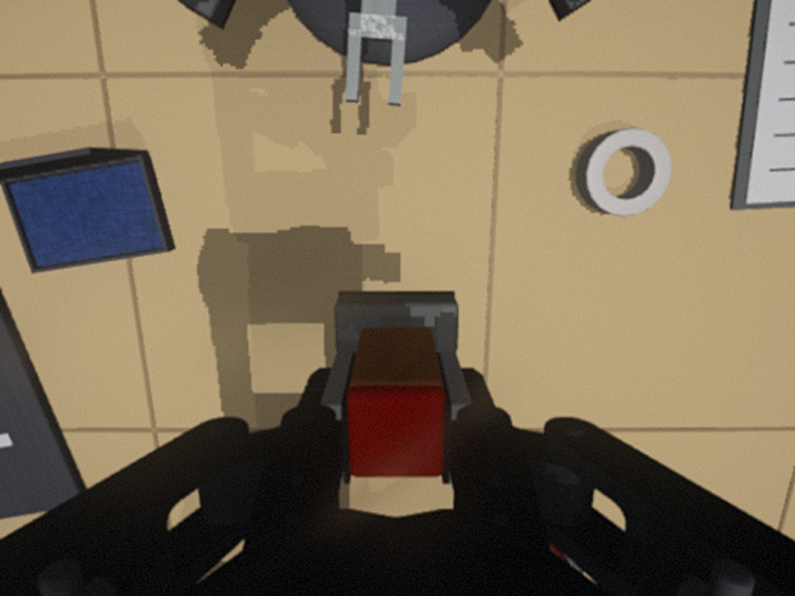

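The fork is visible at the top, with its slot at about (375,70) and tine ends at (352,101) and (395,104). The stamp hangs straight in the fingers. I'll get the tine edges from row profiles.

```bash
python3 - <<'E'
from h import *
import pickle
p,d,m=pickle.load(open('w5.pkl','rb'))
T=np.linalg.inv(np.array(m['world_to_cam']))
# fork mask by depth->height
M=np.zeros(d.shape,bool)
H=np.full(d.shape,np.nan)
for v in range(0,85):
    for u in range(225,305):
        if d[v,u]>0: H[v,u]=atd(m,u,v,d[v,u])[2]
for v in range(28,76,4):
    ok=np.where(H[v,225:305]>.10)[0]+225
    if len(ok)<4: print(v,ok);continue
    runs=np.split(ok,np.where(np.diff(ok)>1)[0]+1)
    # subpixel edges by b-channel contrast skipped
    out=[]
    for r in runs:
        a=atz(m,r[0]-.5,v,.140);b=atz(m,r[-1]+.5,v,.140); out.append((r[0],r[-1],a[:2].round(4),b[:2].round(4)))
    print(v,out)
g=p[...,2].astype(int)
for v in (32,44,60,70,72,74): print(v,g[v,238:292])
print(np.nanmedian(H[40:66][:, 245:250]))
E
```

```text
28 [(np.int64(245), np.int64(254), array([0.4895, 0.1024]), array([0.4895, 0.0956])), (np.int64(257), np.int64(284), array([0.4895, 0.0943]), array([0.4894, 0.0754]))]
32 [(np.int64(245), np.int64(253), array([0.487 , 0.1025]), array([0.487 , 0.0964])), (np.int64(276), np.int64(284), array([0.487 , 0.0815]), array([0.487 , 0.0754]))]
36 [(np.int64(245), np.int64(253), array([0.4845, 0.1025]), array([0.4845, 0.0964])), (np.int64(276), np.int64(284), array([0.4845, 0.0815]), array([0.4845, 0.0754]))]
40 [(np.int64(244), np.int64(253), array([0.482 , 0.1033]), array([0.482 , 0.0965])), (np.int64(276), np.int64(283), array([0.482 , 0.0815]), array([0.482, 0.076]))]
44 [(np.int64(244), np.int64(253), array([0.4795, 0.1033]), array([0.4795, 0.0965])), (np.int64(275), np.int64(283), array([0.4795, 0.0822]), array([0.4794, 0.076 ]))]
48 [(np.int64(244), np.int64(253), array([0.477 , 0.1034]), array([0.4769, 0.0966])), (np.int64(275), np.int64(283), array([0.4769, 0.0822]), array([0.4769, 0.076 ]))]
52 [(np.int64(244), np.int64(252), array([0.4744, 0.1035]), array([0.4744, 0.0973])), (np.int6
[... 1570 characters left out ...]
123 123 123]
70 [ 65  64  72  97 114 102  91  91  96  98 101 104 106  85  83 102  83  69
  70  65  68  71 100 113 114 113 113 113 112 115 110 121 119 115 120 134
 149 152 151 152 153 155 154 152 131 115 110 109 111 112 113 115 114 113]
72 [ 69  68  83 104 112 109 100 100  99  94 102  99  89  88 106 108  82  72
  69  71  68  74 103 114 113 114 112 114 116 113 116 111 114 114 115 115
 101 105 103 123 125 125 128 141 126 116 112 114 108 115 116 113 115 112]
74 [ 73 104 112 116 111 114 113 114 112 115 113 112 117 111  93  81  75  65
  65  67  66  77  99 114 116 114 113 112 116 114 115 112 112 114 108 110
 102  91  86  90  84  78  74  75 106 114 110 116 113 113 115 110 117 111]
0.1403588334087445
```

```bash
python3 - <<'E'
from h import *
import pickle
p,d,m=pickle.load(open('w5.pkl','rb'))
c=[((a+.5)/1.42-.5,(b+.5)/1.42-.5) for a,b in [(348,388),(442,386),(443,474),(349,475)]]
P=np.array([atz(m,*q,.289) for q in c]);print(P.round(4),P.mean(0))
u,v=np.mean(c,0);print(atd(m,u,v,d[round(v),round(u)]))
# block lower: top edge row 300, bottom face front top-edge z=.251-.012-.03=.209 ; left 338 right 456
for z in (.209,.189): print([atz(m,(a+.5)/1.42-.5,(b+.5)/1.42-.5,z).round(4) for a,b in [(338,304),(457,304),(338,293),(456,293)]])
to(.40,.0945,.16,-.065)
E
```

```text
[[0.3814 0.091  0.289 ]
 [0.3819 0.0687 0.289 ]
 [0.3578 0.0679 0.289 ]
 [0.3575 0.0914 0.289 ]] [0.36964334 0.07973757 0.289     ]
[0.36963028 0.07973678 0.28840061]
[array([0.3787, 0.1025, 0.209 ]), array([0.3787, 0.0553, 0.209 ]), array([0.3832, 0.1024, 0.209 ]), array([0.3832, 0.0558, 0.209 ])]
[array([0.3729, 0.105 , 0.189 ]), array([0.3728, 0.0526, 0.189 ]), array([0.3779, 0.1048, 0.189 ]), array([0.3778, 0.0532, 0.189 ])]
t 16.35 pos [0.3682 0.0784 0.2511] yaw -0.002 down [-0.001 -0.    -1.   ] q6 1.58 w 0.27 F [ 0.3  0.8 -1.4]
shift cm [ 3.19 -1.61  9.1 ] turn 0.063
```

```bash

python3 -m crank '[{"x":0,"y":0,"z":2,"turn":0.063},{"x":1,"y":-0.6,"z":2.5,"turn":0},{"x":2,"y":-0.6,"z":2.5,"turn":0},{"x":2,"y":-0.57,"z":2.1,"turn":0},{"x":0.9,"y":0,"z":0,"turn":0}]' >/dev/null
python3 -m crank '[{"x":0,"y":0,"z":0,"turn":0},{"x":0,"y":0,"z":0,"turn":0},{"x":0,"y":0,"z":0,"turn":0},{"x":0,"y":0,"z":0,"turn":0}]' >/dev/null
python3 - <<'E'
from h import *
to(.4288,.0922,.16,-.065)
p,d,m=grab('wrist'); save('w','w6.png',p,(180,0,380,345),1.7)
import pickle; pickle.dump((p,d,m),open('w6.pkl','wb'))
E
```

```text
t 17.25 pos [0.4284 0.093  0.1615] yaw -0.063 down [ 0.002  0.    -1.   ] q6 1.68 w 0.272 F [-0.7 -0.3 -1.6]
shift cm [0.05 0.08 0.15] turn 0.002
```

View pics/w6.png

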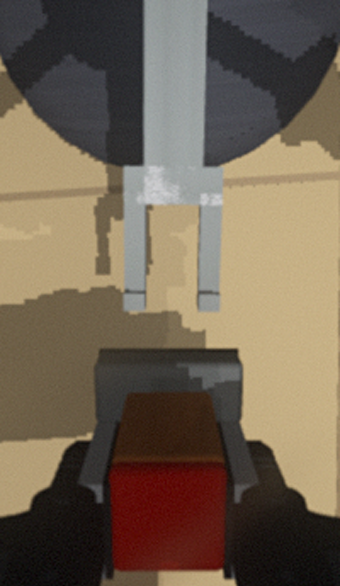

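The slot runs straight up the picture: inner edges are at columns 146.5 and 198, with the centre near 172. The block spans 98–241 and the handle 127–213, centred near 170, so the stamp is about 1 mm to the left. I'll compute that exactly.

```bash
python3 - <<'E'
from h import *
import pickle
p,d,m=pickle.load(open('w6.pkl','rb')); K=m['mtx']; print(K[0])
g=lambda a,b:((a+.5)/1.7-.5+180,(b+.5)/1.7-.5)
ps=-.063; ty=np.array([np.sin(ps),-np.cos(ps)]); tx=np.array([np.cos(ps),np.sin(ps)]); tcp=np.array([.4284,.093])
def rel(a,b,z): w=atz(m,*g(a,b),z)[:2]-tcp; return (w@tx*1000).round(1),(w@ty*1000).round(1)
b=p[...,2].astype(float)
for v in (125,140,155,168):
    r=b[v,245:318]; gr=np.gradient(r)
    # half-level crossings at tine inner edges from print
    print(v,r[5:66].astype(int))
print('slot',[rel(a,b_,.140) for a,b_ in [(146.5,215),(198.5,215),(146,280),(198,280)]])
print('tips',[rel(a,b_,.144) for a,b_ in [(123,311),(145,311),(198,311),(220,311)]])
print('stamp top',[rel(a,b_,.1995) for a,b_ in [(111,463),(226,461),(224,569),(111,569)]])
print('block top',[rel(a,b_,.1195) for a,b_ in [(98,365),(241,365)]],[rel(a,b_,.0995) for a,b_ in [(99,350),(240,350)]])
print('shoulder front',[rel(a,b_,.1495) for a,b_ in [(127,393),(213,393)]])
print('root',[rel(a,b_,.140) for a,b_ in [(172,205)]])
E
```

```text
[341.83677352   0.         278.63904403]
125 [ 72  70 102 146 160 160 157 154 157 158 157 161 163 161 158 116  82  87
 117 129 120 121 126 123 127 125 122 124 122 126 122 121 121 125 125 122
 124 122 125 123 125 124 128 120 124 125 115 103 144 160 163 164 158 159
 161 160 157 158 165 154 148]
140 [120 123 134 150 159 157 155 156 157 159 157 159 153 160 154 120  82  73
  78 112 124 126 120 125 124 124 126 123 123 121 122 124 123 124 123 133
 130 135 135 134 135 132 133 134 133 130 113 135 150 159 155 157 156 158
 156 159 156 156 153 151 135]
155 [124 118 127 144 155 154 154 155 154 155 153 156 151 157 146 115  81  85
  87 100 117 124 121 123 122 121 125 126 121 124 118 124 125 125 123 124
 126 127 134 134 130 134 131 133 136 122 104 137 156 153 157 149 151 154
 153 158 157 152 157 144 139]
168 [121 120 120 142 147 150 150 151 149 153 151 151 153 154 146 116 115 125
 120 122 125 123 122 121 124 124 121 122 127 126 125 126 127 127 127 124
 126 124 126 135 131 129 131 134 136 126 112 140 149 153 151 151 150 149
 151 153 148 150 147 137 135]
slot [(np.float64(59.3), np.float64(-6.7)), (np.float64(59.3), np.float64(7.6)), (np.float64(41.4), np.float64(-7.1)), (np.float64(41.4), np.float64(7.7))]
tips [(np.float64(33.2), np.float64(-13.5)), (np.float64(33.2), np.float64(-7.3)), (np.float64(33.2), np.float64(7.6)), (np.float64(33.2), np.float64(13.8))]
stamp top [(np.float64(13.4), np.float64(-12.1)), (np.float64(13.8), np.float64(10.6)), (np.float64(-10.8), np.float64(10.8)), (np.float64(-10.8), np.float64(-12.8))]
block top [(np.float64(10.3), np.float64(-24.1)), (np.float64(10.3), np.float64(23.4))] [(np.float64(10.2), np.float64(-26.0)), (np.float64(10.2), np.float64(25.4))]
shoulder front [(np.float64(10.8), np.float64(-12.4)), (np.float64(10.8), np.float64(11.8))]
root [(np.float64(62.0), np.float64(0.3))]
```

```bash

python3 -m crank '[{"x":0.5,"y":0.06,"z":0,"turn":0},{"x":1,"y":0,"z":0,"turn":0},{"x":1,"y":0,"z":0,"turn":0},{"x":0,"y":0,"z":0,"turn":0},{"x":0,"y":0,"z":0,"turn":0}]' >/dev/null
python3 -m crank '[{"x":0.3,"y":0,"z":0,"turn":0},{"x":0.3,"y":0,"z":0,"turn":0},{"x":0.3,"y":0,"z":0,"turn":0},{"x":0,"y":0,"z":0,"turn":0},{"x":0,"y":0,"z":0,"turn":0}]'
python3 - <<'E'
from h import *
to(.4284+.053*.998-.0006*.063,.093-.053*.063-.0006,.16,-.063)
E
```

```text
time: 18.3
tool_pos: [0.462, 0.0904, 0.1603]
tool_rot: [-0.0, 1.0, -0.032, -0.0]
contact_force: [0.1, 0.2, -1.3]
gripper_width: 0.271
grasp_force: 59.3
t 18.3 pos [0.462  0.0904 0.1603] yaw -0.063 down [-0.  0. -1.] q6 1.67 w 0.271 F [ 0.1  0.2 -1.3]
shift cm [1.93 0.02 0.03] turn -0.0
```

```bash

python3 -m crank '[{"x":0.3,"y":0,"z":0,"turn":0},{"x":0.3,"y":0,"z":0,"turn":0},{"x":0.3,"y":0,"z":0,"turn":0},{"x":0,"y":0,"z":0,"turn":0}]'
python3 -m crank '[{"x":0.3,"y":0,"z":0,"turn":0},{"x":0.3,"y":0,"z":0,"turn":0},{"x":0.3,"y":0,"z":0,"turn":0},{"x":0.1,"y":0,"z":0,"turn":0},{"x":0,"y":0,"z":0,"turn":0}]'
python3 -m crank '[{"x":0,"y":0,"z":0,"turn":0},{"x":0,"y":0,"z":0,"turn":0}]'
python3 - <<'E'
from h import *
to(.4284+.053*.998-.0006*.063,.093-.053*.063-.0006,.16,-.063)
p,d,m=grab('wrist'); save('w','w7.png',p,(180,0,380,345),1.7)
E
```

```text
time: 18.7
tool_pos: [0.4714, 0.0898, 0.1604]
tool_rot: [-0.0, 0.999, -0.032, 0.0]
contact_force: [-0.4, 0.3, -1.7]
gripper_width: 0.273
grasp_force: 59.3
time: 19.2
tool_pos: [0.4811, 0.0892, 0.1603]
tool_rot: [-0.0, 1.0, -0.032, -0.0]
contact_force: [-0.5, 0.8, -1.1]
gripper_width: 0.276
grasp_force: 59.3
time: 19.4
tool_pos: [0.4809, 0.0892, 0.1603]
tool_rot: [-0.0, 1.0, -0.032, -0.0]
contact_force: [-0.2, 0.2, -1.3]
gripper_width: 0.272
grasp_force: 59.3
t 19.4 pos [0.4809 0.0892 0.1603] yaw -0.063 down [-0.  0. -1.] q6 1.67 w 0.272 F [-0.2  0.2 -1.3]
shift cm [0.04 0.02 0.03] turn -0.0
```

View pics/w7.png

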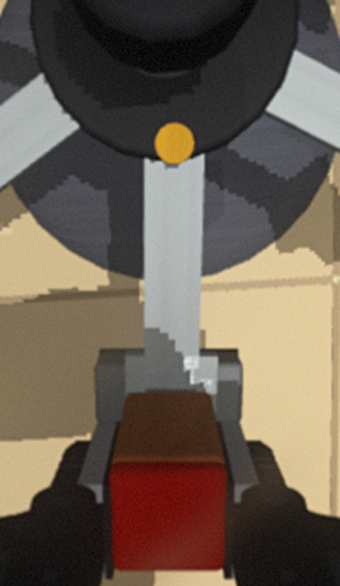

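The stamp is in the slot with no contact force: the fork shank (143–203) lines up with the handle and the screw is at (175,143). I'll lower it gently.

```bash

python3 -m crank '[{"x":0,"y":0,"z":0.2,"turn":0},{"x":0,"y":0,"z":0.2,"turn":0},{"x":0,"y":0,"z":0.2,"turn":0},{"x":0,"y":0,"z":0,"turn":0},{"x":0,"y":0,"z":0,"turn":0}]'
python3 -m crank '[{"x":0,"y":0,"z":0.1,"turn":0},{"x":0,"y":0,"z":0,"turn":0},{"x":0,"y":0,"z":0,"turn":0}]'
```

```text
time: 19.95
tool_pos: [0.4809, 0.0892, 0.1541]
tool_rot: [0.0, 1.0, -0.032, -0.0]
contact_force: [-0.2, -0.8, -2.1]
gripper_width: 0.273
grasp_force: 59.3
time: 20.25
tool_pos: [0.481, 0.0893, 0.1533]
tool_rot: [-0.0, 1.0, -0.032, 0.0]
contact_force: [0.3, 0.2, -1.4]
gripper_width: 0.275
grasp_force: 59.3
```

```bash

python3 -m crank '[{"x":0,"y":0,"z":0.05,"turn":0},{"x":0,"y":0,"z":0,"turn":0},{"x":0,"y":0,"z":0,"turn":0}]' | sed -n '2p;4p'
python3 -m crank '[{"x":0,"y":0,"z":0.05,"turn":0},{"x":0,"y":0,"z":0,"turn":0},{"x":0,"y":0,"z":0,"turn":0}]'| sed -n '2p;4p'
```

```text
tool_pos: [0.481, 0.0892, 0.1528]
contact_force: [-0.1, -0.1, -0.5]
tool_pos: [0.4809, 0.0893, 0.1523]
contact_force: [0.1, -0.3, -0.5]
```

```bash

python3 -m crank '[{"x":0,"y":0,"z":0.04,"turn":0},{"x":0,"y":0,"z":0,"turn":0},{"x":0,"y":0,"z":0,"turn":0}]' | sed -n '2p;4p'
python3 -m crank '[{"x":0,"y":0,"z":0.03,"turn":0},{"x":0,"y":0,"z":0,"turn":0},{"x":0,"y":0,"z":0,"turn":0}]'| sed -n '2p;4p'
```

```text
tool_pos: [0.481, 0.0892, 0.152]
contact_force: [-0.5, 0.3, -0.5]
tool_pos: [0.4811, 0.0892, 0.1519]
contact_force: [-2.1, 0.4, 2.1]
```

Contact felt at the expected height, so it is seated. I'll release.

```bash

python3 -m crank '[{"x":0,"y":0,"z":0,"turn":0},{"x":0,"y":0,"z":0,"turn":0},{"x":0,"y":0,"z":0,"turn":0},{"x":0,"y":0,"z":0,"turn":0},{"x":0,"y":0,"z":0,"turn":0}]' 55
python3 -m crank '[{"x":0,"y":0,"z":-0.5,"turn":0},{"x":0,"y":0,"z":-1,"turn":0},{"x":0,"y":0,"z":-2,"turn":0},{"x":0,"y":0,"z":-3,"turn":0},{"x":0,"y":0,"z":-3,"turn":0}]' >/dev/null
python3 -m crank '[{"x":-3,"y":0,"z":-2,"turn":0},{"x":-4,"y":0,"z":0,"turn":0},{"x":-3,"y":0,"z":0,"turn":0},{"x":0,"y":0,"z":0,"turn":0},{"x":0,"y":0,"z":0,"turn":0}]'
python3 - <<'E'
from h import *
p,d,m=grab('wrist'); q,_,_=grab('scene')
a=cv2.resize(p[0:250,130:430],(400,333)); b=cv2.resize(q[140:290,240:400],(400,375))
c=np.zeros((375,800,3),np.uint8); c[:333,:400]=a; c[:,400:]=b; save('x','end.png',c)
E
```

```text
time: 21.95
tool_pos: [0.481, 0.0892, 0.1515]
tool_rot: [0.0, 1.0, -0.032, -0.0]
contact_force: [0.1, -0.4, -0.7]
gripper_width: 0.55
grasp_force: 0.0
time: 22.95
tool_pos: [0.3814, 0.0956, 0.2677]
tool_rot: [-0.0, 1.0, -0.031, 0.001]
contact_force: [0.5, 0.3, -0.3]
gripper_width: 0.554
grasp_force: 0.0
```

View pics/end.png

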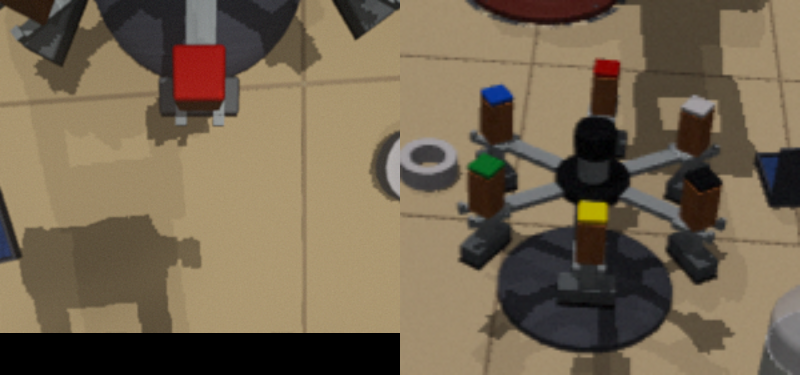

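The red stamp (left panel, 200,72) hangs upright behind the lips, and all six stamps are on the tree (right panel).

```bash
python3 -c "
from plant import manip
print(manip.job_done())"
```

```text
the job is handed in; nothing more can be done
None
```

The tree is turned with its empty fork to the front and the red-topped stamp hangs upright in it, released; the last pictures show the other five still hung, and the job is handed in (no verdict returned).

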